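# Lock a sample tube down in a push-push tube reader

## Robot

A 6-joint arm with a two-finger parallel gripper is mounted at the origin on a cart in front of the work surface, level with it; the furniture and walls round the work are solid. World frame = base frame: x ahead of the robot, y to its left, z up, the work surface at z = 0. Lengths are in mm, angles in rad, forces in N, time in s.
With the tool pointing down it reaches from about 400 to 925 mm from the base axis. Payload 12.5 kg.
Tool frame: the origin (TCP) lies midway between the tips of the shut fingers; the grasp point (between the pads) lies 19 mm behind it (env.tcp_to_grasp is the distance from the TCP to the grasp point, in mm); z points along the fingers, y is the line along which they close (so a half turn about z gives the same grasp; the last joint's range is limited). The gripper opens to 95 mm and grips with 3 to 60 N. Pads are 20 mm wide; open, the fingers measure 119 mm over their backs; the gripper's body (75 mm by 180 mm) begins 59 mm behind the grasp point.
Start: joints at [-1.239, 0.491, 1.559, -0, 1.092, -0.106], TCP at [264.992, -566.062, 214.661] pointing down, gripper open.
Joint ranges: [-3.1, 3.1], [-0.84, 2.19], [0.05, 2.79], [-1.13, 4.28], [0.06, 2.93], [-2.69, 2.69]. Speed limits (rad/s): [2.22, 2.22, 2.79, 3.14, 3.14, 3.14].

## Interface

Orientations are given as [roll, pitch, yaw] about the fixed x, y, z axes, in that order (R = Rz(yaw) Ry(pitch) Rx(roll)).
In Python, from cell import env gives the robot as it stands. The module is installed in compiled form; this text tells all that it offers.
- The arm moves only by the tool step_arm, never from a script. Its argument "plan" is a list that holds one entry, the list of rows, each a list of 5 numbers: the shift along the tool's x, y, z in mm, then the turn about the tool's z in degrees, then the opening, from -1 (shut) to 1 (fully open). A call has 1 to 8 rows; each row is the pose to reach, as a shift and turn from the pose commanded when the call began, along the tool's axes at that moment; what a row does not reach only later rows make up. A row lasts 1/12 s, in which the tool goes at most 41.7 mm and 7.16 degrees, less where a joint would pass 70% of its speed; a pose out of reach is approached as far as the arm can. A call with a gripper value outside its range is refused whole. The fingers move at their own pace and stop on an object; the grip force is fixed at half the most. Time passes only in rows, so rows that repeat a pose let the fingers close. It gives the time, the measured TCP pose, the force, the opening and the grip force at its end, in the units of the state.
- env.state(): the state, without advancing time (a new reading comes with each control period).
- env.read_camera(name): name is "scene" or "top" or "wrist"; returns the picture (420x560x3 uint8, blue, green, red); there is no depth.
- env.get_calibration(name): a dict with "K" (3x3 intrinsics, pixels), "extrinsics" (4x4, takes a point from world to camera coordinates). Camera axes: x right, y up, looking along -z (the intrinsics and any distortion apply to the point x, -y, -z); pixel columns grow to the right and rows downward; lengths in mm; the calibration is good to about 2 mm. The wrist camera is an equidistant fisheye: a pixel r from the principal point sees the ray r / f radians off the axis. A picture is of the moment at which its call begins: read the wrist's pose just before it. get_calibration takes no time and is no camera call; for the wrist camera it gives the pose at the moment of the call.
- env.job_done(): hands the job in; it is judged then, once.
The state is a dict: "t": time; "joints": joint angles; "qvel": joint speeds; "tau": joint torques, N m; "eef_pos": TCP position; "tcp_rot": TCP orientation; "ft_force": force on the tool from outside, world axes, zero at the start; "moment": the same for the moment, N m; "opening": opening from 0.0 (shut) to 1.0 (fully open); "grip_force": force on a finger pad.
Only numpy, scipy, OpenCV 4.12 (cv2) and the standard library are available. Lean on these libraries where they do the work, as an engineer would, in place of code of your own. Each camera call takes 0.05 s, during which the arm holds its last target. There are 200 camera calls.

## Task

Take the sample tube from the rack, put it upright into the port of the tube reader and press it gently to its firm stop at least once, then leave it standing in the port locked down. The seat in the port works push-push (one press to the stop locks it down, the next lets it spring up again) and may have been left up or down, so feel where it is and press as often as it takes; never force it past the stop, and leave the other things on the bench where they are.

Things in the scene. Friction and masses are not known exactly. Their poses are not given: they have to be found in the camera images.
- tube: Capped sample tube, 102 mm long, 20 g: round body 16 mm wide (lowest 88 mm), above it a cap 20 mm wide and 14 mm tall, to grip it by. Origin at the centre of its foot, z along it to the cap. It starts in the rack, leaning a little, the only tube there, foot 5 mm and cap 93 to 107 mm above the bench. A grip of about 30 N on the cap holds it while pressing.
- rack: Orange two-deck tube rack, 58 x 160 x 62 mm, fixed to the bench. Origin at the centre of its underside, y along its length. Its upper deck lies 56 to 60 mm above the bench, with loose holes about 19 mm wide; draw the tube straight up at least 65 mm to clear it.
- reader: Tube reader: white housing 86 x 86 mm (skirt 92 mm), 75 mm tall, fixed; black display and keys on its front, -x of its frame. Origin: centre of underside. In its port, out of sight, is a sprung push-push seat that carries the tube's foot; it starts up or locked down, shown nowhere. It does not hold the tube: a tube pulled up comes off it. Let go, it rises at about 0.06 m/s with the tube.
- port (a point): Centre of the mouth of the reader's only port, in the middle of its top, 75 mm above the bench; z up. The port is a vertical well 18.5 mm wide with a small chamfer at its mouth. Foot of the tube below this point: seat up about 43 mm, locked down 50 mm, firm stop 54 mm; all three shift together by up to 2.7 mm up or down from run to run, unmeasured, to be felt only.
- home (a point): Point on the port's axis 50 mm below its mouth, fixed in the reader: nominal place of the tube's foot with the seat locked down (true place up to 2.7 mm higher or lower). The seat changes over only when pressed to its stop (within 1 mm) and then let rise: about 4 mm if it locks, about 12 mm if it comes up.
- stop (a point): Point on the port's axis 54 mm below its mouth, fixed in the reader: nominal place of the tube's foot at the firm stop (true place up to 2.7 mm higher or lower). The spring resists with 3 N at the top to 5 N just before the stop, the stop itself with about 15 N per mm. 9 to 13 N in all is ample; more than 22 N on the tube damages the reader.
- beaker: clear open laboratory beaker, 52 mm wide and 68 mm tall, loose bystander; origin at the centre of its underside
- bottle: small white capped reagent bottle, 40 mm wide and 87 mm tall, loose bystander; origin at the centre of its underside
- dish: flat covered petri dish, 62 mm wide and 14 mm tall, loose bystander; origin at the centre of its underside
Things that resemble listed ones, but are neither listed nor needed, are in the scene too. There is more than one size of the tube; the job needs the smaller.

How it is judged (in metres and radians):
On the way, in this order (a step that is already met when the one before it is completed fails the run):
1. the tube's foot stands inside the port, at least 20 mm deep (horizontal distance between tube and port below 0.004 m and angle between tube's own z axis and vertical below 0.12 rad and z of tube in the frame of port below -0.02 m), for 0.05 s.
2. the tube is pressed to the seat's firm stop (more than 8 N on the reader, which the spring alone does not reach, foot more than 49 mm below the port's mouth) (horizontal distance between tube and port below 0.004 m and angle between tube's own z axis and vertical below 0.12 rad and z of tube in the frame of port below -0.049 m and contact force between tube and reader above 8 N), for 0.02 s.
At the end, for the whole second after the job is handed in: The tube stands released and at rest, upright within 0.12 rad, within 4 mm of the port's axis, on the locked-down seat: its foot 46.4 to 54 mm below the port's mouth (not sprung up at about 43 mm) (horizontal distance between tube and port below 0.004 m and angle between tube's own z axis and vertical below 0.12 rad and z of tube in the frame of port between -0.054 and -0.0464 m and linear speed of tube below 0.02 m/s and contact force between the fingers and tube below 0.1 N); the robot touches nothing.
It fails at once if the tube is pressed on the reader with more than 22 N (contact force between tube and reader above 22 N).
It fails at once if the robot itself pushes on the reader with more than 22 N (contact force between the arm and reader above 22 N).
It fails at once if the beaker is moved by more than 20 mm (distance of beaker from where it was at the start of the episode above 0.02 m).
It fails at once if the bottle is moved by more than 20 mm (distance of bottle from where it was at the start of the episode above 0.02 m).
It fails at once if the dish is moved by more than 20 mm (distance of dish from where it was at the start of the episode above 0.02 m).
It also fails if it takes over 48 s, if anything falls off the work surface, if the arm or the gripper's body presses on something with over 40 N, if the wrist force passes 120 N, or if a joint passes its speed limit or range.

## Working session

There is one attempt and no reset: what is moved stays moved. The work goes in short steps, Python scripts to look and compute and a tool call to move; the robot and the scene stay as the last step left them, time stands still between calls to the robot, and variables do not carry over. Pictures are saved under pics/ and viewed, at most 10 in all, crops included, and the job is handed in when it is done.

Besides the shell and the picture viewer there is one more tool, called after ">>>" as name([rows], argument=value, ...), one row to a line, values as JSON. step_arm: Moves the arm, as the interface text tells. Its arguments: {"type":"object","properties":{"plan":{"type":"array"}},"required":["plan"]}

```bash
mkdir -p pics; cat > h.py <<'E'
import numpy as np, cv2
from cell import env
def cal(n):
    c=env.get_calibration(n); return np.array(c["K"],float),np.array(c["extrinsics"],float),c
def ray(n,u,v,c=None):
    K,E,_=c or cal(n)
    x=(u-K[0,2])/K[0,0]; y=(v-K[1,2])/K[1,1]
    if n=="wrist":
        r=np.hypot(x,y); s=np.sin(r)/r if r>1e-9 else 1; d=np.array([x*s,-y*s,-np.cos(r)])
    else: d=np.array([x,-y,-1.])
    R=E[:3,:3]; return -R.T@E[:3,3], R.T@d
def plane(n,u,v,z,c=None):
    o,d=ray(n,u,v,c); return o+d*(z-o[2])/d[2]
def proj(n,p,c=None):
    K,E,_=c or cal(n); q=E[:3,:3]@np.asarray(p,float)+E[:3,3]; a=np.array([q[0],-q[1],-q[2]])
    if n=="wrist":
        r=np.hypot(a[0],a[1]); th=np.arctan2(r,a[2]); a=np.array([a[0]/r*th,a[1]/r*th,1]) 
    else: a=a/a[2]
    return K[0,0]*a[0]+K[0,2],K[1,1]*a[1]+K[1,2]
E
python3 - <<'E'
from h import *
s=env.state(); print({k:np.round(s[k],3) for k in s})
for n in("scene","top","wrist"):
    c=env.get_calibration(n); print(n,{k:(np.round(v,2).tolist() if not isinstance(v,str) else v) for k,v in c.items()})
    cv2.imwrite(f"pics/{n}0.png",env.read_camera(n))
E
```

```text
{'t': np.float64(0.0), 'joints': array([-1.239,  0.492,  1.559, -0.   ,  1.092, -0.106]), 'qvel': array([-0.001, -0.001,  0.001,  0.001, -0.001, -0.001]), 'tau': array([-1.0000e-03, -6.1265e+01, -2.5819e+01,  6.9000e-02,  4.8000e-02,
       -0.0000e+00]), 'eef_pos': array([ 264.901, -565.815,  214.039]), 'tcp_rot': array([-3.14 , -0.   ,  0.438]), 'ft_force': array([-0.402,  0.206, -0.273]), 'moment': array([ 0.013,  0.008, -0.042]), 'grip_force': np.float64(0.0), 'opening': np.float64(1.0)}
scene {'K': [[450.73, 0.0, 277.57], [0.0, 450.73, 216.65], [0.0, 0.0, 1.0]], 'extrinsics': [[0.63, -0.77, 0.02, -426.5], [0.43, 0.37, 0.82, -223.88], [-0.64, -0.51, 0.57, -713.81], [0.0, 0.0, 0.0, 1.0]]}
top {'K': [[436.78, 0.0, 276.9], [0.0, 436.78, 202.63], [0.0, 0.0, 1.0]], 'extrinsics': [[0.02, -1.0, 0.02, -157.31], [0.99, 0.02, 0.12, -521.35], [-0.12, 0.02, 0.99, -883.91], [0.0, 0.0, 0.0, 1.0]]}
wrist {'K': [[325.19, 0.0, 274.82], [0.0, 325.19, 211.27], [0.0, 0.0, 1.0]], 'extrinsics': [[0.42, -0.91, -0.0, -624.76], [0.87, 0.41, -0.29, 32.17], [0.26, 0.12, 0.96, -391.97], [0.0, 0.0, 0.0, 1.0]]}
```

View pics/top0.png

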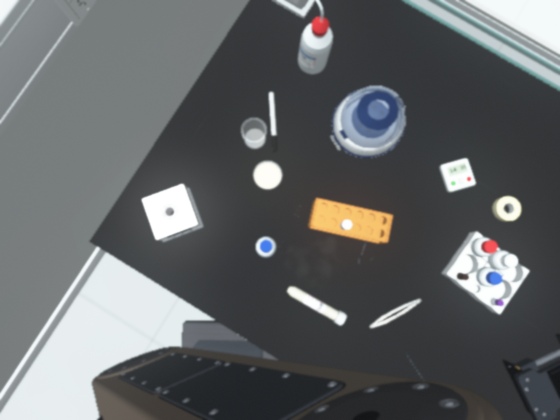

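View pics/scene0.png

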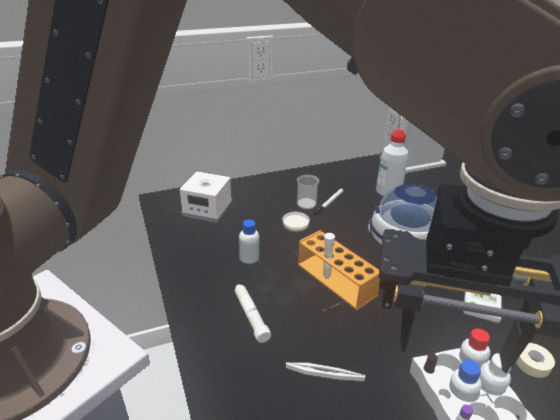

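Candidates for the tube: the white cap in the orange rack at top (347,225) / scene (329,240), and the larger tube lying loose at top (317,305) / scene (252,312). I choose the one in the rack. The reader is the white box with a hole at top (170,212) / scene (207,184); the small device at top (458,175) is not it. Next I measure both and check them in a crop.

```bash
cat > m.py <<'E'
from h import *
def blob(m,near,rad):
    n,l,st,ce=cv2.connectedComponentsWithStats(m.astype(np.uint8))
    c=[(st[i,4],*np.round(ce[i],1),*st[i,:4]) for i in range(1,n) if st[i,4]>8 and np.hypot(*(ce[i]-near))<rad]
    return sorted(c,reverse=True)[:4]
E
python3 - <<'E'
from m import *
im=cv2.imread("pics/top0.png"); hsv=cv2.cvtColor(im,cv2.COLOR_BGR2HSV)
cap=blob((hsv[...,1]<70)&(hsv[...,2]>150),(347,225),12); print("cap",cap)
og=(hsv[...,1]>120)&(hsv[...,2]>110)&(hsv[...,0]<25)
print("rack",blob(og,(350,221),30))
rd=(hsv[...,2]>200)&(hsv[...,1]<60)
print("reader",blob(rd,(170,212),15)); 
hole=(hsv[...,2]<150); print("hole",blob(hole,(170,212),8))
for z in(100,107): print(plane("top",cap[0][1],cap[0][2],z))
for h in blob(hole,(170,212),8): print("port",plane("top",h[1],h[2],75))
r=blob(og,(350,221),30)
n,l=cv2.connectedComponents(og.astype(np.uint8)); 
rect=cv2.minAreaRect(np.argwhere(l==l[221+5,330])[:,::-1].astype(np.float32)); print(rect); 
print([plane("top",*p,60)[:2].round() for p in cv2.boxPoints(rect)])
a=cv2.resize(im[190:255,300:400],None,fx=5,fy=5,interpolation=3); b=cv2.resize(im[180:245,130:215],None,fx=5,fy=5,interpolation=3)
sc=cv2.imread("pics/scene0.png")[215:305,290:385]; sc=cv2.resize(sc,None,fx=3,fy=3,interpolation=3)
o=np.zeros((600,800,3),np.uint8); o[:325,:500]=a; o[:270,505:790]=sc; o[:0]; b=b[:270]; o[328:598,:425]=b
cv2.imwrite("pics/crop1.png",o)
E
```

```text
cap [(np.int32(105), np.float64(346.4), np.float64(224.2), np.int32(341), np.int32(219), np.int32(12), np.int32(11))]
rack [(np.int32(2460), np.float64(350.5), np.float64(220.6), np.int32(308), np.int32(198), np.int32(85), np.int32(46))]
reader [(np.int32(1944), np.float64(169.4), np.float64(211.4), np.int32(142), np.int32(184), np.int32(56), np.int32(56))]
hole [(np.int32(20), np.float64(170.0), np.float64(212.1), np.int32(168), np.int32(210), np.int32(5), np.int32(5))]
[ 477.77452375 -279.81542287  100.        ]
[ 477.22903465 -278.54536501  107.        ]
port [495.54419293  67.98268913  75.        ]
((350.4705810546875, 220.88233947753906), (81.78276824951172, 32.1057014465332), 12.52880859375)
[array([ 472., -207.]), array([ 536., -220.]), array([ 504., -385.]), array([ 440., -370.])]
```

View pics/crop1.png

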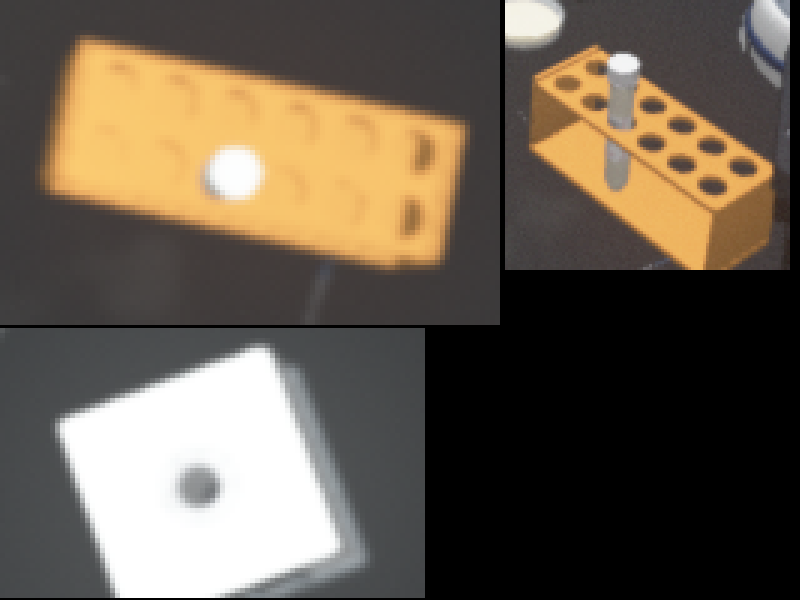

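The crop confirms it: a slim tube with a white cap stands in the rack's third hole, and the reader has one central port. Lengths and heights agree with the given sizes. Setting out.

>>> step_arm([
  [[40,-22,0,0,1],[78,-43,0,0,1],[115,-64,0,0,1],[150,-85,0,0,1],[190,-105,0,0,1],[225,-125,0,0,1],[260,-145,0,0,1],[280,-152,0,0,1]],
])

```text
t: 0.82
eef_pos: [455.2, -306.5, 214.7]
tcp_rot: [-3.141, -0.0, 0.439]
ft_force: [0.0, -0.3, 0.3]
opening: 0.998
grip_force: 0.0
```

```bash
python3 - <<'E'
from h import *
print(env.state()["eef_pos"],env.state()["tcp_rot"])
c=cal("wrist"); cv2.imwrite("pics/w1.png",env.read_camera("wrist")); np.save("w1.npy",np.array([c[0],c[1][:3,:3]])); 
print("cap expected",proj("wrist",(477.5,-279,107),c))
# triangulate cap top, and foot direction from scene
def tri(a,b):
    (o1,d1),(o2,d2)=a,b; A=np.stack([d1,-d2],1); t=np.linalg.lstsq(A,o2-o1,rcond=None)[0]
    return (o1+d1*t[0]+o2+d2*t[1])/2, np.linalg.norm(o1+d1*t[0]-o2-d2*t[1])
print(tri(ray("top",346.4,224.2),ray("scene",329.3,236.7)))
print("foot ray at z5",plane("scene",327.3,277,5)," scene proj of cap",proj("scene",(477.5,-279,107)))
E
```

```text
[ 455.24480957 -306.46170672  214.65848099] [-3.14093265e+00 -6.52786200e-05  4.39124170e-01]
cap expected (np.float64(257.034922940955), np.float64(175.25972858457652))
(array([ 477.76343553, -279.57331684,  102.79541628]), np.float64(0.6604484623412676))
foot ray at z5 [ 480.50726732 -282.98480499    5.        ]  scene proj of cap (np.float64(328.96176265296106), np.float64(234.81457778073647))
```

View pics/w1.png

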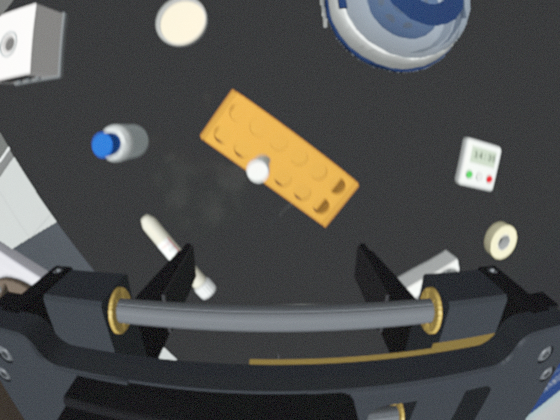

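The wrist picture shows the cap at about (257,168) over the rack, as expected; the lean is roughly along the closing line, so the pads will straighten it. Refining the cap position from this view.

```bash
python3 - <<'E'
from m import *
im=cv2.imread("pics/w1.png"); hsv=cv2.cvtColor(im,cv2.COLOR_BGR2HSV)
b=blob((hsv[...,1]<70)&(hsv[...,2]>140),(257,170),15); print(b)
c=cal("wrist")
_,u,v=b[0][:3]
for (uu,vv,z) in((257,165,107),(u,v,100),(u,v,103)): print(plane("wrist",uu,vv,z,c))
p=plane("wrist",u,v,102,c)[:2]; s=env.state(); a=s["tcp_rot"][2]; d=p-s["eef_pos"][:2]
print("tool shift", d@[np.cos(a),np.sin(a)], d@[np.sin(a),-np.cos(a)])
P=blob((hsv[...,2]<150),(8,43),10); print(P)
for q in P[:2]: print("port",plane("wrist",q[1],q[2],75,c))
E
```

```text
[(np.int32(508), np.float64(257.9), np.float64(169.4), np.int32(246), np.int32(156), np.int32(23), np.int32(28))]
[ 487.94382651 -273.37319492  107.        ]
[ 483.55228304 -275.85581768  100.        ]
[ 484.07219195 -275.78458095  103.        ]
tool shift 36.256819877232275 -14.846185059090061
[(np.int32(53), np.float64(9.3), np.float64(43.8), np.int32(6), np.int32(39), np.int32(7), np.int32(11))]
port [502.18385074  71.05175678  75.        ]
```

>>> step_arm([
  [[17,-7,30,0,1],[34,-15,60,0,1],[34,-15,75,0,1],[34,-15,75,0,0.2],[34,-15,75,0,0.2],[34,-15,75,0,0.2],[34,-15,75,0,0.2]],
])

```text
t: 1.45
eef_pos: [478.8, -282.5, 140.9]
tcp_rot: [3.14, -0.001, 0.437]
ft_force: [-0.9, -0.2, -0.0]
opening: 0.775
grip_force: 0.0
```

```bash
python3 - <<'E'
from m import *
c=cal("wrist"); s=env.state(); im=env.read_camera("wrist"); cv2.imwrite("pics/w2.png",im); tp=env.read_camera("top"); cv2.imwrite("pics/t2.png",tp)
print(s["eef_pos"],s["tcp_rot"],s["opening"])
print("tcp px",proj("wrist",s["eef_pos"],c),"cap by top",proj("wrist",(477.2,-278.5,107),c))
hsv=cv2.cvtColor(im,cv2.COLOR_BGR2HSV)
b=blob((hsv[...,1]<70)&(hsv[...,2]>140),(258,215),60); print(b)
for q in b: print(plane("wrist",q[1],q[2],104,c))
print("tcp in top", proj("top",s["eef_pos"]))
cv2.imwrite("pics/w2c.png",np.hstack([cv2.resize(im[100:360,130:430],(600,520)),]))
E
```

```text
[ 478.77329412 -282.50248453  140.92477768] [ 3.13972092e+00 -9.10956078e-04  4.37012738e-01] 0.7747223718307672
tcp px (np.float64(274.7162243414569), np.float64(263.9183092901344)) cap by top (np.float64(268.25927177177067), np.float64(241.48818639493678))
[(np.int32(976), np.float64(270.8), np.float64(231.1), np.int32(256), np.int32(208), np.int32(29), np.int32(44))]
[ 483.72065968 -277.34654974  104.        ]
tcp in top (np.float64(351.8466046621071), np.float64(222.070421520084))
```

View pics/w2c.png

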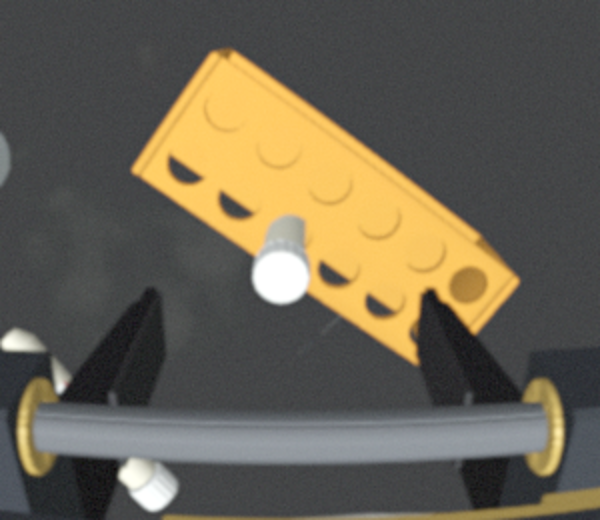

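The cap is well in view at about (270,238), with the tube body leaning away above it only by perspective; earlier blob centroids included the body. The top-camera estimate predicts (268,241), so they agree.

```bash
python3 - <<'E'
from m import *
im=cv2.imread("pics/w2.png"); g=cv2.cvtColor(im,cv2.COLOR_BGR2GRAY)
m=(g>215)
b=blob(m,(270,238),12); print(b)
s=env.state(); a=s["tcp_rot"][2]
p=plane("wrist",270,238.5,106); d=p[:2]-s["eef_pos"][:2]
print(p,"tool",d@[np.cos(a),np.sin(a)],d@[np.sin(a),-np.cos(a)])
if b: print(plane("wrist",b[0][1],b[0][2],106))
E
```

```text
[(np.int32(559), np.float64(270.1), np.float64(237.9), np.int32(257), np.int32(225), np.int32(28), np.int32(26))]
[ 479.26868553 -278.60628218  106.        ] tool 2.1150167910091757 -3.1247632234546154
[ 479.69440708 -278.48418671  106.        ]
```

>>> step_arm([
  [[1.5,-3,0,0,0.7],[1.5,-3,20,0,0.7],[1.5,-3,45,0,0.7],[1.5,-3,59,0,0.7],[1.5,-3,59,0,0.7],[1.5,-3,59,0,-1],[1.5,-3,59,0,-1],[1.5,-3,59,0,-1]],
])

```text
t: 2.22
eef_pos: [479.1, -278.7, 81.8]
tcp_rot: [3.14, -0.001, 0.438]
ft_force: [0.3, -0.2, 0.5]
opening: 0.696
grip_force: 0.0
```

>>> step_arm([
  [[0,0,0,0,-1],[0,0,0,0,-1],[0,0,0,0,-1],[0,0,0,0,-1],[0,0,0,0,-1],[0,0,0,0,-1]],
])

```text
t: 2.72
eef_pos: [478.7, -278.3, 80.7]
tcp_rot: [3.142, 0.0, 0.438]
ft_force: [1.0, -0.4, 0.1]
opening: 0.278
grip_force: 0.0
```

>>> step_arm([
  [[0,0,0,0,-1],[0,0,0,0,-1],[0,0,0,0,-1],[0,0,0,0,-1]],
])

```text
t: 3.05
eef_pos: [478.7, -278.4, 80.6]
tcp_rot: [3.141, -0.0, 0.438]
ft_force: [0.0, -0.3, 0.7]
opening: 0.189
grip_force: 30.0
```

>>> step_arm([
  [[0,0,-10,0,-1],[0,0,-25,0,-1],[0,0,-40,0,-1],[0,0,-60,0,-1],[0,0,-85,0,-1],[0,0,-110,0,-1],[0,0,-120,0,-1],[0,0,-120,0,-1]],
])

```text
t: 3.72
eef_pos: [479.3, -278.7, 203.2]
tcp_rot: [3.138, -0.002, 0.438]
ft_force: [0.2, 0.1, -0.1]
opening: 0.194
grip_force: 30.0
```

```bash
python3 - <<'E'
from m import *
s=env.state(); print(s["eef_pos"],s["tcp_rot"],s["opening"],s["grip_force"],s["ft_force"])
c=cal("wrist"); im=env.read_camera("wrist"); cv2.imwrite("pics/w3.png",im)
e=s["eef_pos"]
for dz in(26,19,12,-76): print(dz,proj("wrist",e+[0,0,dz],c),proj("scene",e+[0,0,dz]))
sc=env.read_camera("scene"); cv2.imwrite("pics/s3.png",sc)
u,v=map(int,proj("scene",e+[0,0,-30]))
a=cv2.resize(sc[max(v-75,0):v+75,max(u-50,0):u+50],(400,600)); b=cv2.resize(im[180:330,225:325],(400,600)); cv2.imwrite("pics/c3.png",np.hstack([a,b])); print(u,v)
E
```

```text
[ 479.27649509 -278.72795625  203.23492768] [ 3.13775730e+00 -2.02726691e-03  4.37815124e-01] 0.1937372095316606 29.999917432141956 [ 0.18384522  0.12259115 -0.05597325]
26 (np.float64(274.94522200032833), np.float64(286.26950557216276)) (np.float64(335.35069987521234), np.float64(175.3683320746312))
19 (np.float64(274.88053858197424), np.float64(279.6739493267721)) (np.float64(334.979375498472), np.float64(179.03600601494847))
12 (np.float64(274.82044064291205), np.float64(273.5306366703128)) (np.float64(334.61193693011427), np.float64(182.66529874725802))
-76 (np.float64(274.32218857467933), np.float64(222.02065447217407)) (np.float64(330.30047900779437), np.float64(225.25076540926946))
332 203
```

View pics/c3.png

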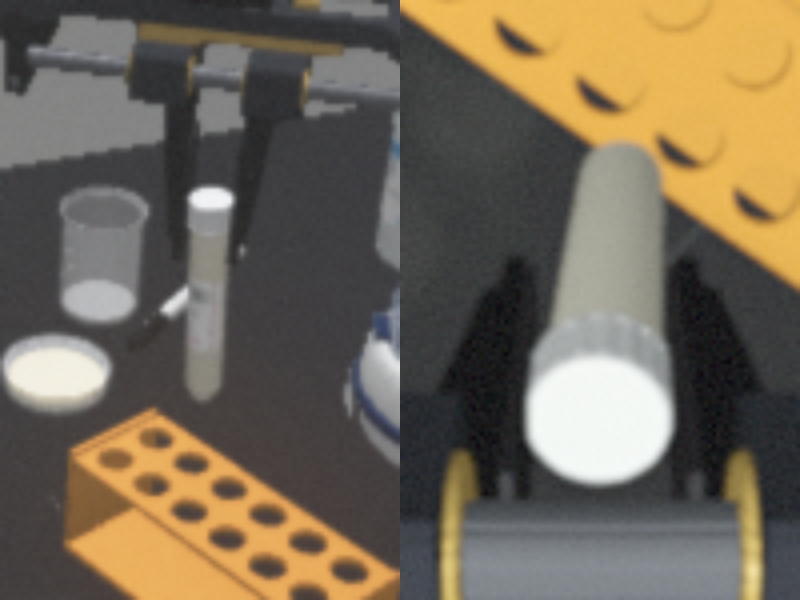

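The tube is held: cap at wrist (275,284) as predicted, with the foot about 6 px off toward +tool y. The scene view agrees, giving a lean of about 0.055 rad. I'll carry it over the reader with the foot above the port, then look again.

>>> step_arm([
  [[10,-20,0,0,-1],[26,-51,0,0,-1],[42,-82,0,0,-1],[59,-114,0,0,-1],[75,-146,0,0,-1],[92,-178,0,0,-1],[108,-209,0,0,-1],[124,-240,0,0,-1]],
])

```text
t: 4.48
eef_pos: [488.3, -6.6, 199.1]
tcp_rot: [-3.14, 0.002, 0.438]
ft_force: [0.2, -1.3, -0.2]
opening: 0.193
grip_force: 30.0
```

>>> step_arm([
  [[14,-27,0,0,-1],[27,-52,0,0,-1],[35,-66,0,0,-1],[38,-72,0,0,-1],[38,-72,0,0,-1],[38,-72,0,0,-1],[38,-72,0,0,-1]],
])

```text
t: 5.07
eef_pos: [493.0, 71.9, 200.1]
tcp_rot: [-3.141, 0.001, 0.437]
ft_force: [1.0, 0.4, -0.5]
opening: 0.19
grip_force: 30.0
```

```bash
python3 - <<'E'
from m import *
s=env.state(); print(s["eef_pos"],s["tcp_rot"],s["opening"],s["grip_force"],s["ft_force"])
c=cal("wrist"); im=env.read_camera("wrist"); cv2.imwrite("pics/w4.png",im); sc=env.read_camera("scene"); cv2.imwrite("pics/s4.png",sc)
e=s["eef_pos"]
for dz in(26,-76): print(dz,proj("wrist",e+[0,0,dz],c),proj("scene",e+[0,0,dz]))
P=(495.5,68,75); u,v=proj("wrist",P,c); x,y=proj("scene",P); print("port",u,v,x,y)
u,v,x,y=275,200,int(x),int(y)
a=cv2.resize(sc[y-90:y+30,x-40:x+40],(400,600)); b=cv2.resize(im[120:270,225:325],(400,600)); cv2.imwrite("pics/c4.png",np.hstack([a,b])); print(x-40,y-90)
E
```

```text
[492.98546392  71.94690969 200.13427621] [-3.14146027e+00  8.83652063e-04  4.36952000e-01] 0.19017825837033528 29.999867229780648 [ 1.03608278  0.41881036 -0.45016267]
26 (np.float64(274.7881526675651), np.float64(286.385122821601)) (np.float64(197.54654141319037), np.float64(120.24099650387399))
-76 (np.float64(274.7361254725682), np.float64(221.73799348229062)) (np.float64(201.43525683675006), np.float64(163.77622566323356))
port 279.6450494502521 204.31473045713182 205.16498984754708 183.1481916402634
165 93
```

View pics/c4.png

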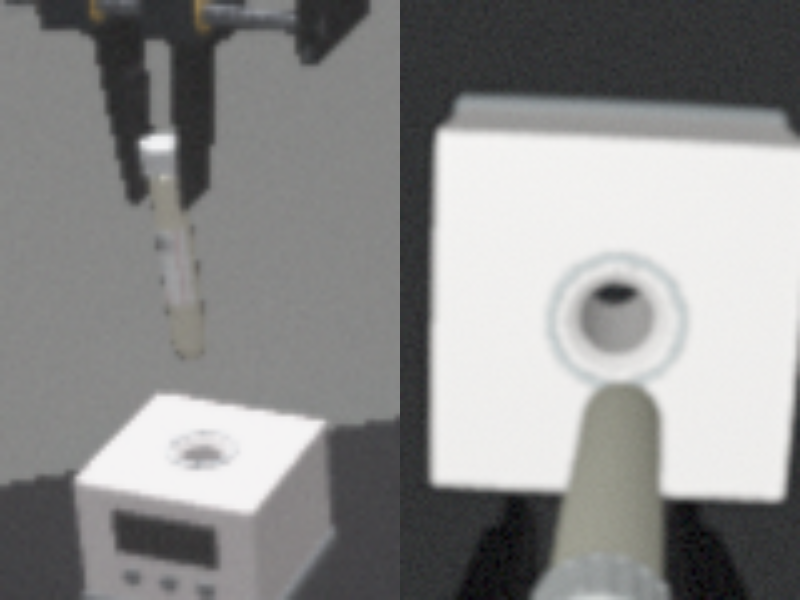

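The tube hangs above the reader. Port mouth is at wrist (279,199) and the foot end at (280,216). I'll lower the foot to just above the mouth, where parallax is small, and compare the two directly.

>>> step_arm([
  [[0,0,15,0,-1],[1,0,25,0,-1],[1.5,0,33,0,-1],[1.5,0,37,0,-1],[1.5,0,37,0,-1],[1.5,0,37,0,-1],[1.5,0,37,0,-1]],
])

```text
t: 5.75
eef_pos: [494.7, 73.5, 164.0]
tcp_rot: [3.141, -0.0, 0.438]
ft_force: [0.3, -1.3, 0.5]
opening: 0.189
grip_force: 30.0
```

```bash
python3 - <<'E'
from m import *
s=env.state(); print(s["eef_pos"],s["ft_force"])
c=cal("wrist"); im=env.read_camera("wrist"); sc=env.read_camera("scene"); tp=env.read_camera("top")
cv2.imwrite("pics/w5.png",im); cv2.imwrite("pics/s5.png",sc); cv2.imwrite("pics/t5.png",tp)
e=s["eef_pos"]
a=np.array([np.cos(.437),np.sin(.437),0]); b_=np.array([np.sin(.437),-np.cos(.437),0])
for dz in(26,-68,-76): print(dz,proj("wrist",e+[0,0,dz],c),proj("scene",e+[0,0,dz]))
P=np.array([495.5,68,75]); print("port",proj("wrist",P,c),proj("scene",P),"1cm tool x",proj("wrist",P+10*a,c),proj("scene",P+10*a),"1cm y",proj("wrist",P+10*b_,c),proj("scene",P+10*b_))
u,v=proj("wrist",P,c); x,y=map(int,proj("scene",P))
A=cv2.resize(sc[y-45:y+30,x-25:x+25],(400,600),interpolation=3); B=cv2.resize(im[165:240,255:305],(400,600),interpolation=3); cv2.imwrite("pics/c5.png",np.hstack([A,B])); print(x-25,y-45)
E
```

```text
[494.69557569  73.53426846 163.96304234] [ 0.2858583  -1.34055665  0.4638823 ]
26 (np.float64(274.764684944128), np.float64(286.3164709784862)) (np.float64(199.06597019617593), np.float64(135.820181083215))
-68 (np.float64(274.6684872097823), np.float64(225.16922747206144)) (np.float64(202.50706729255376), np.float64(174.41917560029754))
-76 (np.float64(274.6633865740929), np.float64(221.8535963513915)) (np.float64(202.7833535706328), np.float64(177.51829551293963))
port (np.float64(281.03882268277476), np.float64(218.71046906091902)) (np.float64(205.16498984754708), np.float64(183.1481916402634)) 1cm tool x (np.float64(281.12433228083165), np.float64(207.2563986745671)) (np.float64(206.79408249624538), np.float64(181.02776616655106)) 1cm y (np.float64(292.9466788304788), np.float64(218.71679572352016)) (np.float64(209.29705358259153), np.float64(183.75228123222703))
180 138
```

View pics/c5.png

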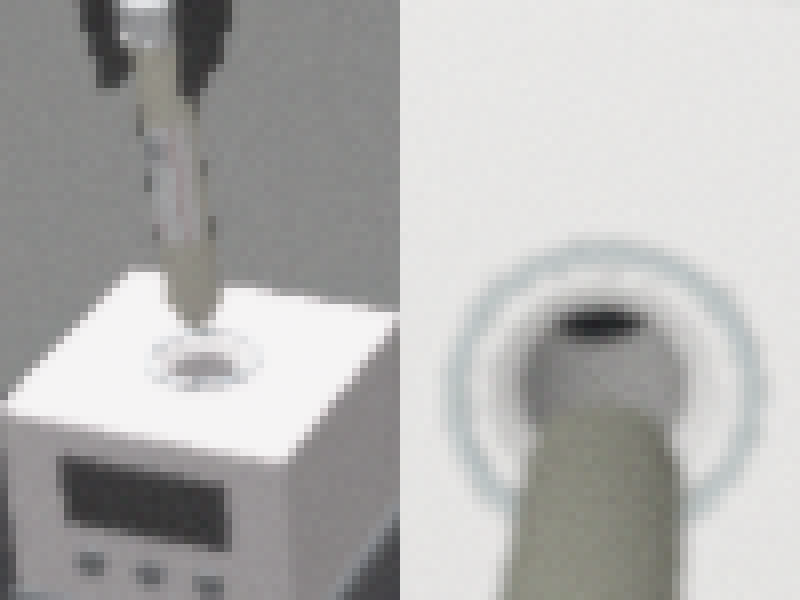

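The wrist view puts the mouth's centre at about (280.7,213.8). The foot, dropped to mouth level, comes to about (281,217), so it needs +3 mm along tool x. The scene view agrees. Descending a little and feeling the force.

>>> step_arm([
  [[3,0.2,0,0,-1],[3,0.2,4,0,-1],[3,0.2,8,0,-1],[3,0.2,12,0,-1],[3,0.2,15,0,-1],[3,0.2,18,0,-1],[3,0.2,19,0,-1],[3,0.2,19,0,-1]],
])

```text
t: 6.57
eef_pos: [497.1, 74.6, 144.3]
tcp_rot: [-3.141, 0.001, 0.438]
ft_force: [-0.3, 0.2, -0.1]
opening: 0.196
grip_force: 30.0
```

>>> step_arm([
  [[0,0.1,3,0,-1],[0,0.2,6,0,-1],[0,0.3,9,0,-1],[0,0.4,12,0,-1],[0,0.5,15,0,-1],[0,0.6,18,0,-1],[0,0.6,18,0,-1]],
])

```text
t: 7.15
eef_pos: [497.3, 74.0, 126.0]
tcp_rot: [-3.141, 0.001, 0.438]
ft_force: [1.1, 0.4, -0.7]
opening: 0.192
grip_force: 30.0
```

>>> step_arm([
  [[0,0.1,2,0,-1],[0,0.2,4,0,-1],[0,0.3,6,0,-1],[0,0.4,8,0,-1],[0,0.5,10,0,-1],[0,0.5,10,0,-1]],
])

```text
t: 7.65
eef_pos: [497.6, 73.6, 116.2]
tcp_rot: [-3.141, 0.0, 0.438]
ft_force: [-0.1, -0.2, -0.6]
opening: 0.192
grip_force: 30.0
```

Inserted about 35 mm with no side force. I'll release here so the tube stands freely in the well, centre the gripper on the port, and regrip it upright.

>>> step_arm([
  [[0,0,0,0,0.3],[0,0,0,0,0.3],[0,0,0,0,0.3],[0,2,0,0,0.3],[0,4,0,0,0.3],[0,4,5,0,0.3],[0,4,11,0,0.3],[0,4,11,0,0.3]],
])

```text
t: 8.32
eef_pos: [498.9, 69.9, 104.4]
tcp_rot: [-3.141, 0.001, 0.438]
ft_force: [0.3, 0.7, 0.2]
opening: 0.64
grip_force: 0.0
```

```bash
python3 - <<'E'
from m import *
s=env.state(); print(s["eef_pos"],s["ft_force"],s["opening"])
c=cal("wrist"); im=env.read_camera("wrist"); sc=env.read_camera("scene"); cv2.imwrite("pics/w6.png",im); cv2.imwrite("pics/s6.png",sc)
e=s["eef_pos"]
for z in (127,134): print(z,proj("wrist",[e[0],e[1],z],c),proj("scene",[e[0],e[1],z]))
x,y=205,165
A=cv2.resize(sc[y-45:y+30,x-25:x+25],(400,600),interpolation=3); B=cv2.resize(im[180:330,225:325],(400,600),interpolation=3); cv2.imwrite("pics/c6.png",np.hstack([A,B]))
g=cv2.cvtColor(im,cv2.COLOR_BGR2GRAY)
E
```

```text
[498.9287635   69.92668632 104.42068863] [0.33773812 0.73995681 0.20019794] 0.6395379257753934
127 (np.float64(274.7477075110967), np.float64(283.0961866894453)) (np.float64(203.94546703117817), np.float64(161.95479230218734))
134 (np.float64(274.7457334439355), np.float64(289.9864400374834)) (np.float64(203.70332531300141), np.float64(159.12479395693202))
```

View pics/c6.png

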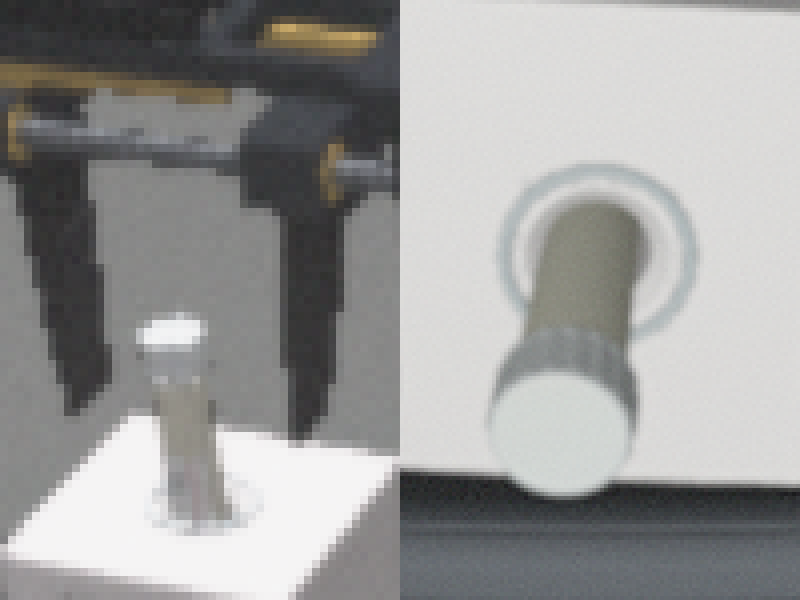

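The tube stands in the port, leaning within the play: cap at wrist (266,287), port ring centred at u=274, under the gripper. Closing here centres the cap over the port.

>>> step_arm([
  [[0,0,0,0,-1],[0,0,0,0,-1],[0,0,0,0,-1],[0,0,0,0,-1],[0,0,0,0,-1],[0,0,0,0,-1],[0,0,0,0,-1],[0,0,0,0,-1]],
])

```text
t: 9.08
eef_pos: [499.5, 70.0, 105.7]
tcp_rot: [3.141, -0.0, 0.438]
ft_force: [0.5, -0.5, 0.0]
opening: 0.191
grip_force: 30.0
```

>>> step_arm([
  [[0,0,0,0,-1],[0,0,0,0,-1],[0,0,0,0,-1],[0,0,0,0,-1]],
])

```text
t: 9.42
eef_pos: [499.5, 70.0, 105.6]
tcp_rot: [3.141, -0.0, 0.438]
ft_force: [0.3, -1.1, 0.5]
opening: 0.189
grip_force: 30.0
```

>>> step_arm([
  [[0,0,0.7,0,-1],[0,0,1.4,0,-1],[0,0,2,0,-1],[0,0,2,0,-1],[0,0,2,0,-1]],
])

```text
t: 9.83
eef_pos: [499.5, 70.0, 103.6]
tcp_rot: [3.141, -0.0, 0.438]
ft_force: [-0.3, 0.3, 2.4]
opening: 0.188
grip_force: 30.0
```

>>> step_arm([
  [[0,0,0.5,0,-1],[0,0,1,0,-1],[0,0,1,0,-1],[0,0,1,0,-1]],
])

```text
t: 10.17
eef_pos: [499.4, 70.0, 102.6]
tcp_rot: [3.142, 0.0, 0.438]
ft_force: [1.0, -0.1, 2.6]
opening: 0.194
grip_force: 30.0
```

>>> step_arm([
  [[0,0,0.5,0,-1],[0,0,1,0,-1],[0,0,1,0,-1],[0,0,1,0,-1]],
])

```text
t: 10.5
eef_pos: [499.5, 70.0, 101.6]
tcp_rot: [3.142, 0.0, 0.438]
ft_force: [0.2, 0.0, 3.6]
opening: 0.191
grip_force: 30.0
```

>>> step_arm([
  [[0,0,0.5,0,-1],[0,0,0.7,0,-1],[0,0,0.7,0,-1],[0,0,0.7,0,-1]],
])

```text
t: 10.83
eef_pos: [499.4, 70.0, 100.9]
tcp_rot: [3.142, 0.0, 0.438]
ft_force: [1.4, -0.6, 2.8]
opening: 0.188
grip_force: 30.0
```

>>> step_arm([
  [[0,0,0.5,0,-1],[0,0,1,0,-1],[0,0,1,0,-1],[0,0,1,0,-1]],
])

```text
t: 11.17
eef_pos: [499.4, 70.0, 99.9]
tcp_rot: [3.142, 0.0, 0.438]
ft_force: [-0.9, 0.0, 3.6]
opening: 0.191
grip_force: 30.0
```

>>> step_arm([
  [[0,0,0.5,0,-1],[0,0,0.7,0,-1],[0,0,0.7,0,-1],[0,0,0.7,0,-1]],
])

```text
t: 11.5
eef_pos: [499.4, 70.0, 99.2]
tcp_rot: [3.142, 0.0, 0.438]
ft_force: [0.2, 0.2, 3.4]
opening: 0.19
grip_force: 30.0
```

>>> step_arm([
  [[0,0,0.5,0,-1],[0,0,0.7,0,-1],[0,0,0.7,0,-1],[0,0,0.7,0,-1]],
])

```text
t: 11.83
eef_pos: [499.4, 70.0, 98.5]
tcp_rot: [3.142, 0.0, 0.438]
ft_force: [0.5, -0.5, 3.9]
opening: 0.189
grip_force: 30.0
```

>>> step_arm([
  [[0,0,0.5,0,-1],[0,0,0.7,0,-1],[0,0,0.7,0,-1],[0,0,0.7,0,-1]],
])

```text
t: 12.17
eef_pos: [499.4, 70.0, 97.8]
tcp_rot: [3.142, 0.0, 0.438]
ft_force: [-0.1, 0.3, 3.3]
opening: 0.186
grip_force: 30.0
```

>>> step_arm([
  [[0,0,0.5,0,-1],[0,0,0.7,0,-1],[0,0,0.7,0,-1],[0,0,0.7,0,-1]],
])

```text
t: 12.5
eef_pos: [499.5, 70.0, 97.1]
tcp_rot: [3.141, -0.0, 0.438]
ft_force: [-0.1, -0.4, 4.2]
opening: 0.192
grip_force: 30.0
```

>>> step_arm([
  [[0,0,0.4,0,-1],[0,0,0.5,0,-1],[0,0,0.5,0,-1],[0,0,0.5,0,-1]],
])

```text
t: 12.83
eef_pos: [499.4, 70.0, 96.6]
tcp_rot: [3.141, 0.0, 0.438]
ft_force: [-0.6, 1.1, 3.9]
opening: 0.19
grip_force: 30.0
```

>>> step_arm([
  [[0,0,0.4,0,-1],[0,0,0.6,0,-1],[0,0,0.6,0,-1],[0,0,0.6,0,-1]],
])

```text
t: 13.17
eef_pos: [499.4, 70.0, 96.0]
tcp_rot: [3.142, 0.0, 0.438]
ft_force: [0.7, 0.6, 4.5]
opening: 0.193
grip_force: 30.0
```

>>> step_arm([
  [[0,0,0.3,0,-1],[0,0,0.4,0,-1],[0,0,0.4,0,-1],[0,0,0.4,0,-1]],
])

```text
t: 13.5
eef_pos: [499.4, 70.0, 95.6]
tcp_rot: [3.142, 0.0, 0.438]
ft_force: [0.3, -0.6, 4.8]
opening: 0.192
grip_force: 30.0
```

>>> step_arm([
  [[0,0,0.3,0,-1],[0,0,0.4,0,-1],[0,0,0.4,0,-1],[0,0,0.4,0,-1]],
])

```text
t: 13.83
eef_pos: [499.5, 70.0, 95.2]
tcp_rot: [3.141, -0.0, 0.438]
ft_force: [-0.4, 0.3, 4.4]
opening: 0.19
grip_force: 30.0
```

>>> step_arm([
  [[0,0,0.3,0,-1],[0,0,0.4,0,-1],[0,0,0.4,0,-1],[0,0,0.4,0,-1]],
])

```text
t: 14.17
eef_pos: [499.4, 70.0, 94.8]
tcp_rot: [3.142, 0.0, 0.438]
ft_force: [0.3, 0.8, 5.0]
opening: 0.193
grip_force: 30.0
```

>>> step_arm([
  [[0,0,0.2,0,-1],[0,0,0.3,0,-1],[0,0,0.3,0,-1],[0,0,0.3,0,-1]],
])

```text
t: 14.5
eef_pos: [499.5, 70.0, 94.5]
tcp_rot: [3.141, -0.0, 0.438]
ft_force: [-0.0, 1.6, 4.3]
opening: 0.189
grip_force: 30.0
```

>>> step_arm([
  [[0,0,0.2,0,-1],[0,0,0.3,0,-1],[0,0,0.3,0,-1],[0,0,0.3,0,-1]],
])

```text
t: 14.83
eef_pos: [499.5, 70.0, 94.2]
tcp_rot: [3.141, -0.0, 0.438]
ft_force: [0.9, 0.1, 4.8]
opening: 0.194
grip_force: 30.0
```

>>> step_arm([
  [[0,0,0.2,0,-1],[0,0,0.3,0,-1],[0,0,0.3,0,-1],[0,0,0.3,0,-1]],
])

```text
t: 15.17
eef_pos: [499.5, 70.0, 93.9]
tcp_rot: [3.141, -0.0, 0.438]
ft_force: [0.3, -0.1, 5.2]
opening: 0.193
grip_force: 30.0
```

>>> step_arm([
  [[0,0,0.2,0,-1],[0,0,0.3,0,-1],[0,0,0.3,0,-1],[0,0,0.3,0,-1]],
])

```text
t: 15.5
eef_pos: [499.5, 70.0, 93.7]
tcp_rot: [3.141, -0.0, 0.438]
ft_force: [-0.7, 0.1, 6.6]
opening: 0.19
grip_force: 30.0
```

>>> step_arm([
  [[0,0,0.2,0,-1],[0,0,0.3,0,-1],[0,0,0.3,0,-1],[0,0,0.3,0,-1]],
])

```text
t: 15.83
eef_pos: [499.7, 70.0, 93.6]
tcp_rot: [3.141, -0.001, 0.438]
ft_force: [-0.5, 0.5, 7.6]
opening: 0.189
grip_force: 30.0
```

>>> step_arm([
  [[0,0,0.3,0,-1],[0,0,0.6,0,-1],[0,0,0.6,0,-1],[0,0,0.6,0,-1]],
])

```text
t: 16.17
eef_pos: [499.9, 70.0, 93.3]
tcp_rot: [3.141, -0.001, 0.438]
ft_force: [-0.4, 1.4, 11.7]
opening: 0.19
grip_force: 30.0
```

>>> step_arm([
  [[0,0,0.2,0,-1],[0,0,0.4,0,-1],[0,0,0.4,0,-1],[0,0,0.4,0,-1]],
])

```text
t: 16.5
eef_pos: [500.0, 70.0, 93.2]
tcp_rot: [3.141, -0.002, 0.438]
ft_force: [-1.4, 1.1, 14.6]
opening: 0.19
grip_force: 30.0
```

Firm stop felt (14.6 N) after about 11 mm of travel, so the seat had been up. Rising slowly to feel whether it locks.

>>> step_arm([
  [[0,0,-1,0,-1],[0,0,-2,0,-1],[0,0,-3,0,-1],[0,0,-4,0,-1],[0,0,-5,0,-1],[0,0,-6.5,0,-1],[0,0,-6.5,0,-1],[0,0,-6.5,0,-1]],
])

```text
t: 17.17
eef_pos: [499.3, 70.0, 98.7]
tcp_rot: [-3.141, 0.0, 0.438]
ft_force: [-0.1, -0.2, -0.1]
opening: 0.191
grip_force: 30.0
```

>>> step_arm([
  [[0,0,0,0,-1],[0,0,0,0,-1]],
])

```text
t: 17.33
eef_pos: [499.3, 70.0, 98.7]
tcp_rot: [-3.142, 0.0, 0.438]
ft_force: [0.0, 0.7, 0.0]
opening: 0.195
grip_force: 30.0
```

No force at 5 mm above the stop, where an unlocked seat pushed with about 4 N, so it is locked. Release and retreat.

>>> step_arm([
  [[0,0,0.5,0,0.1],[0,0,0.5,0,0.4],[0,0,0.5,0,0.5],[0,0,0.5,0,0.5],[0,0,0.5,0,0.5],[0,0,0.5,0,0.5],[0,0,0.5,0,0.5],[0,0,0.5,0,0.5]],
])

```text
t: 18.0
eef_pos: [499.5, 70.0, 98.3]
tcp_rot: [3.141, -0.0, 0.438]
ft_force: [-0.2, 0.2, 0.3]
opening: 0.696
grip_force: 0.0
```

>>> step_arm([
  [[0,0,-10,0,0.5],[0,0,-30,0,0.5],[0,0,-60,0,0.5],[0,0,-85,0,0.5],[0,0,-85,0,0.5],[0,0,-85,0,0.5],[0,0,-85,0,0.5]],
])

```text
t: 18.58
eef_pos: [499.1, 70.0, 183.3]
tcp_rot: [3.142, 0.0, 0.438]
ft_force: [-0.0, 0.5, -0.2]
opening: 0.75
grip_force: 0.0
```

```bash
python3 - <<'E'
from m import *
s=env.state(); print(s["eef_pos"],s["ft_force"],s["opening"])
c=cal("wrist"); im=env.read_camera("wrist"); sc=env.read_camera("scene")
e=s["eef_pos"]
for z in (127,134): print(z,proj("wrist",[499.3,70,z],c),proj("scene",[499.3,70,z]))
x,y=205,165
A=cv2.resize(sc[y-45:y+30,x-25:x+25],(400,600),interpolation=3); B=cv2.resize(im[150:300,225:325],(400,600),interpolation=3); cv2.imwrite("pics/c7.png",np.hstack([A,B]))
E
```

```text
[499.10959205  70.01388057 183.26524653] [-0.02549485  0.50074768 -0.16085007] 0.7499797864114192
127 (np.float64(274.82789316580704), np.float64(230.16680872166006)) (np.float64(204.04606414705012), np.float64(161.8857254934033))
134 (np.float64(274.83505224316923), np.float64(233.52453187608458)) (np.float64(203.80439023211136), np.float64(159.0562392435421))
```

View pics/c7.png

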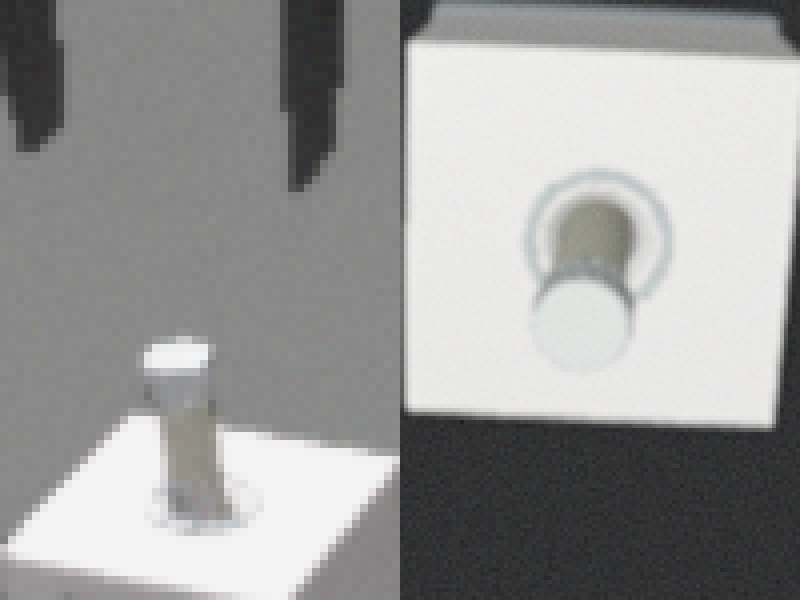

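The tube stands released in the port. Its cap is about 3 px (roughly 7 mm) lower in the scene view than before pressing, so the seat is locked down. Lean is small, about 0.05 rad. Handing in.

```bash
python3 -c "
from cell import env
print(env.job_done())"
```

```text
the job is handed in; nothing more can be done
None
```

The tube is in the reader's port and released; I pressed it once to the firm stop (14.6 N), the seat locked down, and I handed the job in at about 18.7 s without seeing a verdict.

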